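Unhook the draining slide rack and seat it in the staining dish

ROBOT

A 6-joint arm with a two-finger parallel gripper is mounted at the origin on a cart in front of the work surface, level with it; the furniture and walls round the work are solid. World frame = base frame: x ahead of the robot, y to its left, z up, the work surface at z = 0. Lengths are in mm, angles in rad, forces in N, time in s.
With the tool pointing down it reaches from about 275 to 825 mm from the base axis. Payload 4.9 kg.
Tool frame: the origin (TCP) lies between the finger pads; the fingertips stand ctrl.nose_length ahead of it and the grasp point (between the pads) lies 5 mm behind it (ctrl.nose_length is the distance from the TCP to the fingertips, in mm); z points along the fingers, y is the line along which they close (so a half turn about z gives the same grasp; the last joint's range is limited). The gripper opens to 85 mm and grips with 20 to 120 N. Pads are 22 mm wide; open, the fingers measure 114 mm over their backs; the gripper's body (76 mm by 85 mm) begins 54 mm behind the grasp point. The pads swing forward as they close: fully open they stand 13 mm farther back than shut.
Start: joints at [0.969, 0.326, -0.193, 1.052, 0, 1.437], TCP at [248.006, 490.93, 245.281] pointing down, gripper open.
Joint ranges: [-2.65, 2.65], [-0.97, 1.79], [-1.3, 1.35], [-1.93, 2.1], [-1.47, 1.37], [-3.14, 3.14]. Speed limits (rad/s): [2.57, 2.57, 3.14, 3.14, 3.14, 3.14].

INTERFACE

Orientations are given as a unit quaternion [w, x, y, z].
In Python, from bench import status, optics, ctrl gives the robot as it stands.
- The arm moves only by the tool apply_moves, never from a script. Its argument "deltas" is a list of rows, each a list of 3 entries, a list of its own where there are three numbers: the shift along the tool's x, y, z in m, then the turn about the tool's z in degrees, then the opening, from -1 (shut) to 1 (fully open). In form: [[[tx, ty, tz], twist, fingers], ...]. A call has 1 to 12 rows; each row is the pose to reach, as a shift and turn from the pose commanded when the call began, along the tool's axes at that moment; what a row does not reach only later rows make up. A row lasts 1/12 s, in which the tool goes at most 41.7 mm and 7.16 degrees, less where a joint would pass 70% of its speed; a pose out of reach is approached as far as the arm can. A call with a gripper value outside its range is refused whole. The fingers move at their own pace and stop on an object; "squeeze" is the grip in N (left out, the last holds). Time passes only in rows, so rows that repeat a pose let the fingers close. It gives the time, the measured TCP pose, the force, the opening and the grip force at its end, in the units of the state.
- status.get_state(): the state, without advancing time (a new reading comes with each control period).
- optics.get_image(name): name is "scene" or "top" or "wrist"; returns a dict with "pixels" (480x640x3 uint8, red, green, blue), "vertical_fov" (degrees; the focal length in pixels is half the picture's height over the tangent of half this angle, whatever the lens; pixels are square), "cx", "cy" (the principal point, pixels), "k1" (the pictures are not rectified: a ray, as slopes to the right and down, at radius r is drawn at 1 + k1 r^2 times it, then the intrinsics apply), "T" (4x4, takes a point from camera to world coordinates). Camera axes: x right, y up, looking along -z (the intrinsics and any distortion apply to the point x, -y, -z); pixel columns grow to the right and rows downward; lengths in mm; the calibration is good to about 2 mm. A picture is of the moment at which its call begins. There is no depth.
- ctrl.job_done(): hands the job in; it is judged then, once.
The state is a dict: "clock": time; "qpos": joint angles; "joint_vel": joint speeds; "effort": joint torques, N m; "tool_pos": TCP position; "eef_rot": TCP orientation; "ft_force": force on the tool from outside, world axes, zero at the start; "ft_torque": the same for the moment, N m; "grip_width": finger opening in mm; "finger_force": force on a finger pad.
Only numpy, scipy, OpenCV 4.12 (cv2) and the standard library are available. Lean on these libraries where they do the work, as an engineer would, in place of code of your own. Each camera call takes 0.05 s, during which the arm holds its last target. There are 200 camera calls.

TASK

The rack of microscope slides hangs draining on the drip stand's hook: take it by its grip, raise it until its bar clears the top of the upturned tongue, and draw it out through the mouth under the keeper, feeling your way and never forcing it against tongue or keeper. Then lower it gently and upright into the empty staining dish until it sits fully down on the dish floor, and let go. Leave the dish and the other things where they stand.

Things in the scene. Friction and masses are not known exactly. Their poses are not given: they have to be found in the camera images.
- rack: Steel slide rack with a tall hanger, loose, 0.24 to 0.45 kg, 218 mm high. Origin: centre of its underside, z up. Tray 64 mm (x) by 90 mm (y), 36 mm high, slides fixed in it. Two flat straps (12 mm in x, 3 mm in y) rise from it at y = -31 and +31 mm and carry the hanging bar and, at the top, the grip. At the start it hangs freely on the stand's hook, upright, its x axis along the stand's.
- rack_bar (a point): Centre of the rack's hanging bar: square steel, 8 x 8 mm, along the rack's y between the straps (59 mm free length), 112 mm above the rack's origin. It lies in the hook at the start; the hook passes between the straps.
- rack_grip (a point): Centre of the rack's grey plastic grip: 14 mm thick (x), 70 mm long (y), 24 mm high (z), 206 mm above the rack's origin, 94 mm above the bar. Take it from above, fingers closing along the rack's x across the 14 mm; the hook stays at least 15 mm below fingertips that reach 19 mm below this point.
- stand: Steel drip stand, fixed: base plate 165 (x) x 130 mm (y) with a low drip pan, a post of 16 mm diameter at x = +55 mm, 183 mm high, and in front of it the hook. Origin: centre of the underside, z up. Its -x is the open side, toward which the rack comes off. More than 12 N between the rack and the tongue, keeper or any other part but the seat counts as forcing it.
- hook_seat (a point): Resting place of the bar's centre in the hook, at (-20, 0, 152) mm of the stand, in the stand's axes. The bar lies on a flat seat (an arm from the post), in a throat 11.5 mm wide in x (1.75 mm free before and behind it), between a back leg and the upturned tongue. A keeper roofs the throat, so the bar must go up in the throat, then out level to -x over the tongue.
- hook_front (a point): Front of the tongue at seat height, 20 mm to -x of hook_seat. The hook is 18 mm wide (y), the tongue 14 mm thick (x). Tongue and keeper belong to one guard, clamped at a height that is not measured and differs each time: the tongue's top is 14 to 40 mm above this point, the keeper's underside 11 mm above the tongue's top (3 mm play for the bar). The bar is free once 37 mm out of its seat.
- dish: Empty rectangular staining dish, white plastic, open on top, loose, about 0.55 kg, on the bench. Origin: centre of its underside, z up. Inside 71 mm (x) by 97 mm (y): 3.5 mm to spare on each side of the rack's tray with the axes parallel (either way round). Walls and floor 4 mm, rim 58 mm above the bench, a small lug at each y end. More than 20 N between rack and dish is too hard.
- centrifuge: Large grey bench centrifuge, fixed, lid shut, 471 mm (x) x 525 mm (y) x 165 mm high, behind and left of the work. Origin: centre of its underside. Its front stands in the straight way from the stand to the dish: bring the rack toward the robot first, or carry it high.
- jar_black: Glass jar with a black screw lid, 57 mm in diameter, 76 mm high, loose bystander. Origin at the centre of its underside.
- timer: White bench timer, 47 x 66 x 64 mm, loose bystander. Origin at the centre of its underside.
- petri_0: Petri dish, 64 mm in diameter, 15 mm high, loose bystander. Origin at the centre of its underside.

How it is judged:
By the outcome, as a careful person would: the job done as asked, in the order asked, and still so for the second after the job is handed in, with the robot touching nothing.
It also fails if it takes over 58 s, if anything falls off the work surface, if the arm or the gripper's body presses on something with over 40 N, if the wrist force passes 120 N, or if a joint passes its speed limit or range.

## Working session

There is one attempt and no reset: what is moved stays moved. The work goes in short steps, Python scripts to look and compute and a tool call to move; the robot and the scene stay as the last step left them, time stands still between calls to the robot, and variables do not carry over. Pictures are saved under pics/ and viewed, at most 10 in all, crops included, and the job is handed in when it is done.

Besides the shell and the picture viewer there is one more tool, called after "Call:" as name(argument=value, ...), one argument or row to a line, values as JSON. apply_moves: Moves the arm, as the interface text tells. Its arguments: {"type":"object","properties":{"deltas":{"type":"array"},"squeeze":{"type":"number"}},"required":["deltas"]}

```bash
ls; mkdir -p pics
cat > h.py <<'E'
import numpy as np, cv2
from bench import status, optics, ctrl
def K(im):
    f=240/np.tan(np.radians(im["vertical_fov"])/2)
    return np.array([[f,0,im["cx"]],[0,f,im["cy"]],[0,0,1.]])
def grab(name,fn=None):
    im=optics.get_image(name)
    if fn: cv2.imwrite('pics/'+fn,im["pixels"][:,:,::-1])
    return im
def ray(im,uv):
    k=K(im); p=np.array([(uv[0]-k[0,2])/k[0,0],(uv[1]-k[1,2])/k[1,1]])
    q=p.copy()
    for _ in range(30): q=p/(1+im["k1"]*(q@q))
    T=np.array(im["T"]); d=T[:3,:3]@np.array([q[0],-q[1],-1]); return T[:3,3],d/np.linalg.norm(d)
def onz(im,uv,z):
    o,d=ray(im,uv); return o+d*(z-o[2])/d[2]
def proj(im,P):
    T=np.array(im["T"]); c=T[:3,:3].T@(np.array(P,float)-T[:3,3]); q=np.array([c[0],-c[1]])/-c[2]
    q=q*(1+im["k1"]*(q@q)); k=K(im); return q*k[0,0]+k[:2,2]
def tri(rs):
    A=np.zeros((3,3));b=np.zeros(3)
    for o,d in rs:
        M=np.eye(3)-np.outer(d,d);A+=M;b+=M@o
    return np.linalg.solve(A,b)
E
python3 - <<'E'
from h import *
for n in ("scene","top"):
    im=grab(n,n+'0.png'); print(n,im["vertical_fov"],im["k1"],im["cx"],im["cy"],np.round(im["T"],3).tolist())
print(status.get_state(), ctrl.nose_length)
E
```

```text
pics
scene 49.23198560540563 0.015586341179977037 323.25422692856745 241.91925678598147 [[0.545, 0.396, -0.739, -333.157], [-0.838, 0.282, -0.467, -653.279], [0.023, 0.874, 0.486, 760.19], [0.0, 0.0, 0.0, 1.0]]
top 51.399886351523 0.033147551808733494 319.8358767076468 241.5352025253888 [[-0.009, 0.992, -0.129, 412.672], [-1.0, -0.008, 0.012, -81.552], [0.011, 0.129, 0.992, 1354.914], [0.0, 0.0, 0.0, 1.0]]
{'clock': 0.1, 'qpos': array([ 9.68795202e-01,  3.26882310e-01, -1.93477772e-01,  1.05199902e+00,
        1.18492507e-05,  1.43662364e+00]), 'joint_vel': array([-1.06828135e-04, -9.45091921e-04,  2.71548707e-03, -3.99338184e-05,
       -4.97017338e-04, -1.59410388e-04]), 'effort': array([ 2.59099055e-03, -4.44237435e+01,  2.63038713e+01,  7.84948032e-03,
        4.00703846e-05, -1.16386926e-05]), 'tool_pos': array([247.71198147, 490.50346209, 244.57560757]), 'eef_rot': array([-2.86694590e-04,  2.31786844e-01,  9.72766287e-01, -7.26914378e-04]), 'ft_force': array([ 0.22878003,  0.83323888, -0.06657832]), 'ft_torque': array([ 0.0135585 ,  0.0496115 , -0.00760724]), 'finger_force': 0.0, 'grip_width': 85.32773041564407} 14.0
```

View pics/scene0.png

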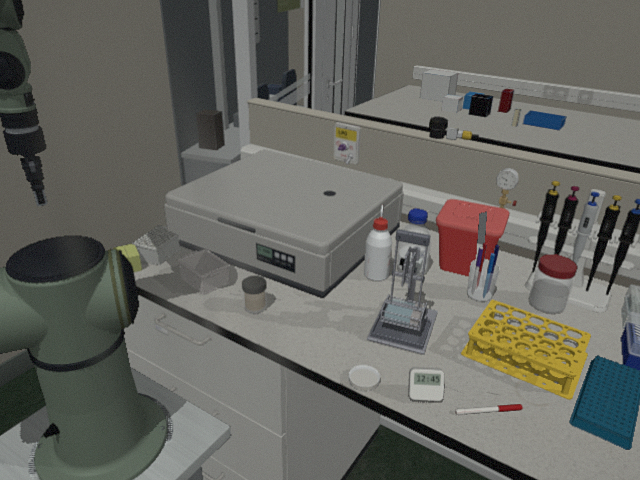

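View pics/top0.png

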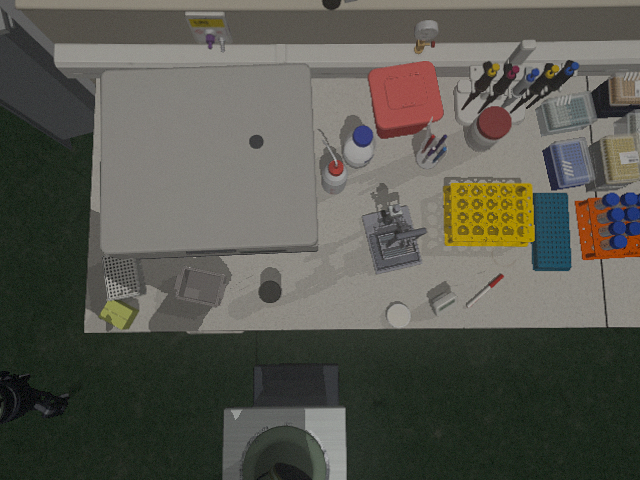

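The scene view shows the stand with the rack near (405,290), and the dish behind the robot near (200,268). In the top view the stand is near (392,240), the grip near (405,235), the dish near (203,287), the jar at (270,291), the petri dish at (398,315) and the timer at (442,300). Next I'll zoom in on the stand and the dish.

Run:
```python
import cv2,numpy as np
t=cv2.imread('pics/top0.png');s=cv2.imread('pics/scene0.png')
a=cv2.resize(t[170:290,340:440],None,fx=4,fy=4,interpolation=2)
b=cv2.resize(s[220:360,355:450],None,fx=3.4286,fy=3.4286,interpolation=2)
c=cv2.resize(t[250:320,165:245],None,fx=4,fy=4,interpolation=2)
W=np.zeros((600,800,3),np.uint8);W[:480,:400]=a;W[:b.shape[0],400:400+b.shape[1]]=b
cv2.imwrite('pics/crop1.png',W)
cv2.imwrite('pics/crop2.png',cv2.resize(t[250:320,165:245],None,fx=8,fy=8,interpolation=2))
```

```text
(no output)
```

View pics/crop1.png

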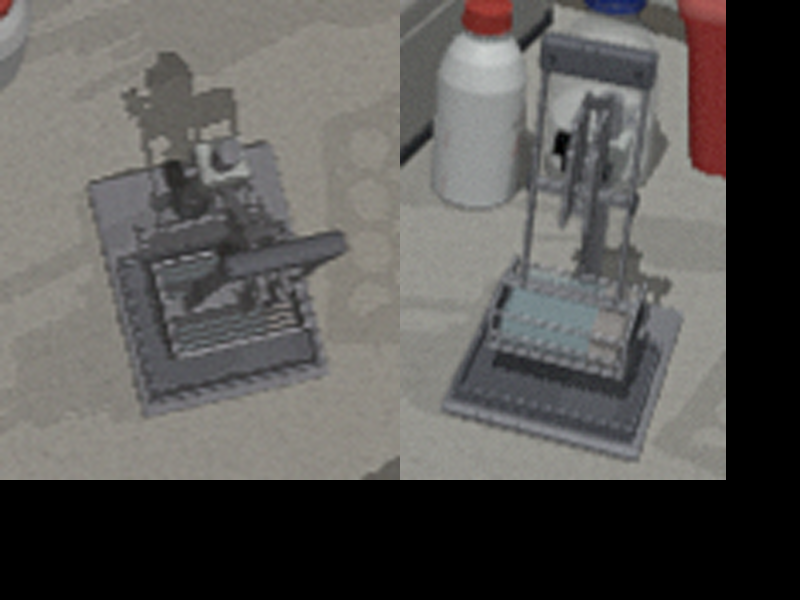

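View pics/crop2.png

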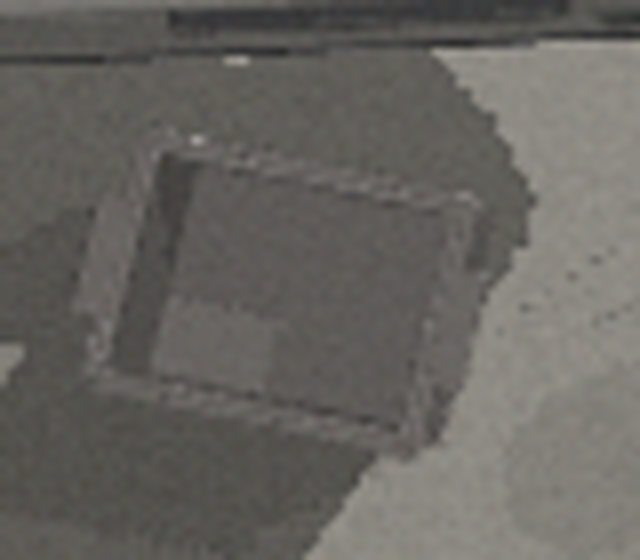

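The crops show the base corners at (90,183), (272,140), (325,373) and (147,413), with the grip from (215,262) to (347,243). The dish rim's outer corners are near (160,140), (480,200), (410,455) and (95,375) in the second crop.

Run:
```python
from h import *
im=grab("top"); sc=grab("scene")
B=[onz(im,(340+u/4,170+v/4),6)[:2] for u,v in [(90,183),(272,140),(325,373),(147,413)]]
B=np.array(B); c=B.mean(0); print("base",B.round(0).tolist(),c.round(1))
xd=((B[0]-B[3])+(B[1]-B[2]))/2; print("x axis deg",np.degrees(np.arctan2(xd[1],xd[0])),np.linalg.norm(xd),np.linalg.norm((B[0]-B[1]+B[3]-B[2])/2))
u=xd/np.linalg.norm(xd); seat=c-20*u; print("seat xy",seat, "grip z",152-112+206)
sc0=[(400+0,0)]
# grip triangulated: top ends; scene crop corners at top edge: left (543,40) right (656,58)
for pu in [(543,40),(656,58),(548,78),(655,90)]:
    p=(355+(pu[0]-400)/3.4286,220+pu[1]/3.4286); print("scene grip pt",p,onz(sc,p,258 if pu[1]<70 else 234).round(1))
for z in (258,):
    for q in [(347,238),(228,248),(222,275),(345,252)]: print(onz(im,(340+q[0]/4,170+q[1]/4),z).round(1))
print("proj grip model", proj(im,[*seat,258]), proj(sc,[*seat,258]))
D=np.array([onz(im,(165+u/8,250+v/8),58)[:2] for u,v in [(160,140),(480,200),(410,455),(95,378)]])
print("dish",D.round(1).tolist(),D.mean(0)); 
l=((D[1]-D[0])+(D[2]-D[3]))/2; s=((D[0]-D[3])+(D[1]-D[2]))/2
print("long",np.linalg.norm(l),np.degrees(np.arctan2(l[1],l[0])),"short",np.linalg.norm(s),np.degrees(np.arctan2(s[1],s[0])))
print("jar",onz(im,(270,291),76),"petri",onz(im,(398,315),15),"timer",onz(im,(443,299),50))
```

```text
base [[658.0, -216.0], [688.0, -342.0], [526.0, -373.0], [500.0, -251.0]] [ 593.1 -295.5]
x axis deg 11.70986579333585 163.17393325079738 126.80975776767335
seat xy [ 573.4990012  -299.57617838] grip z 246
scene grip pt (396.70798576678527, 231.66656944525462) [ 554.7 -269.8  258. ]
scene grip pt (429.66604444962957, 236.9165256956192) [ 573.2 -334.6  258. ]
scene grip pt (398.1663069474421, 242.7498104182465) [ 554.3 -275.8  234. ]
scene grip pt (429.3743802134982, 246.2497812518229) [ 578.3 -335.   234. ]
[ 580.3 -333.3  258. ]
[ 575.2 -266.9  258. ]
[ 560.1 -263.1  258. ]
[ 572.5 -331.9  258. ]
proj grip model [411.69538574 232.6484186 ] [413.81158531 232.13727706]
dish [[516.0, 252.6], [495.6, 149.1], [414.0, 170.2], [439.6, 271.2]] [466.29894305 210.77806936]
long 104.81196880948072 -102.68842686395126 short 81.43410329696478 -14.097741299561562
jar [452.62792757  31.01837924  76.        ] petri [ 388.09036924 -303.98705249   15.        ] timer [ 428.97356795 -416.4387885    50.        ]
```

Call:
apply_moves(
  deltas=[
    [[-0.04,-0.035,-0.06],10,1],
    [[-0.645,-0.56,-0.095],51,1],
    [[-0.645,-0.56,-0.095],51,1],
    [[-0.645,-0.56,-0.095],51,1],
    [[-0.645,-0.56,-0.095],51,1],
    [[-0.645,-0.56,-0.095],51,1],
    [[-0.645,-0.56,-0.095],51,1],
    [[-0.645,-0.56,-0.095],51,1],
    [[-0.645,-0.56,-0.095],51,1],
    [[-0.645,-0.56,-0.095],51,1],
    [[-0.645,-0.56,-0.095],51,1],
    [[-0.645,-0.56,-0.095],51,1],
  ],
)

```text
clock: 1.2
tool_pos: [431.5, 40.3, 312.1]
eef_rot: [0.0, 0.628, 0.778, 0.0]
ft_force: [1.2, -0.0, 0.1]
grip_width: 85.4
finger_force: 0.0
```

```bash
cat >> h.py <<'E'
from scipy.spatial.transform import Rotation as R
def need(P,head):
    s=status.get_state(); q=s["eef_rot"]; r=R.from_quat([q[1],q[2],q[3],q[0]])
    d=r.inv().apply(np.array(P,float)-s["tool_pos"])
    y=r.apply([0,1,0]); h=np.degrees(np.arctan2(y[1],y[0]))
    print("t",round(s["clock"],2),"pos",s["tool_pos"].round(1),"head",round(h,2),"tilt",r.apply([0,0,1]).round(4),"F",s["ft_force"].round(2),"M",s["ft_torque"].round(2),"w",round(s["grip_width"],1),"ff",round(float(s["finger_force"]),1))
    print("need mm",d.round(1),"twist",round((h-head+180)%360-180,2))
E
python3 -c "
from h import *
need((571,-299,340),12.2)"
```

```text
t 1.2 pos [431.5  40.3 312.1] head 12.19 tilt [ 5.e-04  2.e-04 -1.e+00] F [ 1.16 -0.04  0.09] M [-0.   -0.09 -0.02] w 85.4 ff 0.0
need mm [-361.1   64.8  -27.9] twist -0.01
```

Call:
apply_moves(
  deltas=[
    [[-0.361,0.065,-0.028],0,1],
    [[-0.361,0.065,-0.028],0,1],
    [[-0.361,0.065,-0.028],0,1],
    [[-0.361,0.065,-0.028],0,1],
    [[-0.361,0.065,-0.028],0,1],
    [[-0.361,0.065,-0.028],0,1],
    [[-0.361,0.065,-0.028],0,1],
    [[-0.361,0.065,-0.028],0,1],
    [[-0.361,0.065,-0.028],0,1],
    [[-0.361,0.065,-0.028],0,1],
    [[-0.361,0.065,-0.028],0,1],
    [[-0.361,0.065,-0.028],0,1],
  ],
)

```text
clock: 2.2
tool_pos: [570.7, -296.3, 339.0]
eef_rot: [-0.001, 0.628, 0.778, 0.0]
ft_force: [0.0, -0.2, 0.5]
grip_width: 85.2
finger_force: 0.0
```

```bash
python3 -c "
from h import *
im=grab('wrist','w1.png')
need((571,-299,340),12.2)
T=np.array(im['T']);print(T.round(2).tolist(),im['vertical_fov'])
print(proj(im,(571,-299,258)))"
```

```text
t 2.25 pos [ 570.7 -295.7  339.5] head 12.24 tilt [-8.e-04  9.e-04 -1.e+00] F [-0.01 -0.04 -0.04] M [ 0.05 -0.03 -0.05] w 85.6 ff 0.0
need mm [-3.3 -0.4 -0.5] twist 0.04
[[0.98, -0.2, -0.06, 556.43], [0.21, 0.94, 0.27, -228.61], [-0.0, -0.28, 0.96, 467.39], [0.0, 0.0, 0.0, 1.0]] 68.45940406164385
[311.02979097 254.72950387]
```

View pics/w1.png

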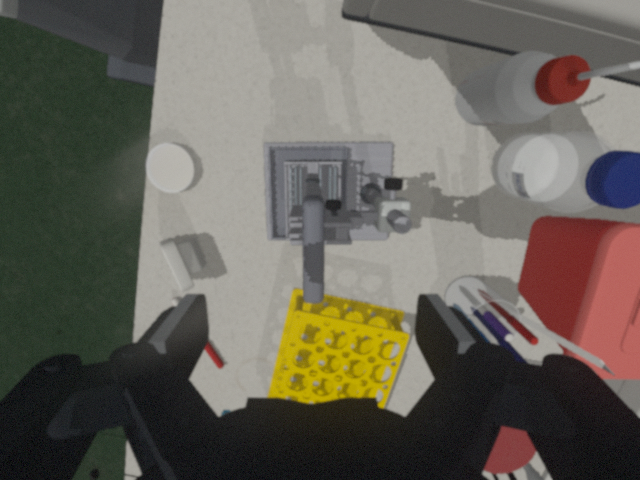

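The wrist view shows the grip top running from about (312,197) to (314,302), with the stand base square to the picture, so the heading is right. Now the exact grip edges.

```bash
python3 -c "
from h import *
im=optics.get_image('wrist')
g=cv2.GaussianBlur(cv2.cvtColor(im['pixels'],cv2.COLOR_RGB2GRAY),(3,3),0).astype(int)
for r in (250,260,265,270,275,285,295): print(r,g[r,296:334].tolist())
for c in (308,314,320): print(c,g[188:216,c].tolist(),g[290:310,c].tolist())
cv2.imwrite('pics/w1c.png',cv2.resize(im['pixels'][130:310,255:425,::-1],None,fx=3.3,fy=3.3,interpolation=2))
"
```

```text
250 [155, 155, 155, 155, 152, 140, 120, 100, 87, 82, 82, 81, 80, 80, 81, 82, 83, 83, 83, 83, 83, 82, 82, 81, 78, 79, 87, 109, 137, 156, 164, 165, 165, 166, 166, 167, 167, 167]
260 [164, 164, 163, 163, 161, 152, 132, 109, 92, 83, 81, 81, 81, 81, 83, 82, 81, 82, 83, 83, 83, 82, 80, 79, 77, 78, 85, 103, 128, 146, 154, 155, 155, 157, 158, 158, 158, 158]
265 [167, 167, 166, 166, 164, 153, 132, 106, 88, 80, 79, 80, 81, 81, 81, 81, 81, 82, 82, 82, 82, 82, 81, 80, 79, 80, 91, 116, 143, 157, 160, 161, 160, 160, 159, 158, 157, 156]
270 [164, 166, 167, 168, 165, 153, 132, 112, 98, 88, 82, 81, 82, 81, 81, 81, 81, 81, 81, 82, 81, 81, 80, 79, 79, 81, 92, 118, 147, 163, 167, 167, 166, 166, 166, 166, 165, 162]
275 [160, 163, 165, 164, 160, 149, 131, 115, 109, 108, 104, 97, 90, 85, 82, 82, 82, 81, 81, 81, 81, 82, 82, 81, 79, 81, 93, 119, 146, 161, 165, 166, 165, 164, 162, 161, 159, 158]
285 [156, 155, 155, 156, 154, 145, 128, 112, 108, 109, 111, 113, 115, 116, 115, 114, 112, 112, 111, 111, 110, 108, 105, 101, 95, 91, 95, 113, 136, 151, 156, 158, 159, 160, 162, 162, 162, 162]
295 [143, 136, 129, 126, 126, 125, 119, 111, 108, 109, 111, 113, 114, 114, 114, 114, 113, 113, 113, 112, 111, 110, 106, 101, 96, 92, 95, 108, 124, 132, 135, 138, 139, 138, 138, 140, 143, 145]
308 [78, 79, 79, 78, 77, 76, 75, 73, 70, 66, 66, 69, 74, 81, 89, 97, 103, 107, 109, 112, 116, 117, 119, 119, 118, 118, 118, 119] [115, 114, 114, 113, 114, 114, 114, 114, 114, 114, 114, 114, 121, 135, 148, 152, 152, 150, 149, 146]
314 [79, 79, 77, 77, 78, 78, 75, 71, 67, 65, 65, 67, 74, 82, 89, 95, 98, 102, 108, 110, 111, 112, 112, 113, 113, 112, 111, 111] [113, 114, 113, 113, 113, 113, 113, 113, 113, 113, 111, 109, 109, 113, 117, 118, 117, 115, 112, 109]
320 [99, 92, 88, 84, 81, 80, 79, 77, 73, 67, 62, 61, 63, 67, 72, 79, 84, 88, 91, 94, 94, 95, 95, 95, 95, 94, 95, 95] [97, 97, 96, 95, 95, 96, 96, 97, 98, 98, 99, 100, 105, 112, 116, 117, 115, 113, 111, 111]
```

View pics/w1c.png

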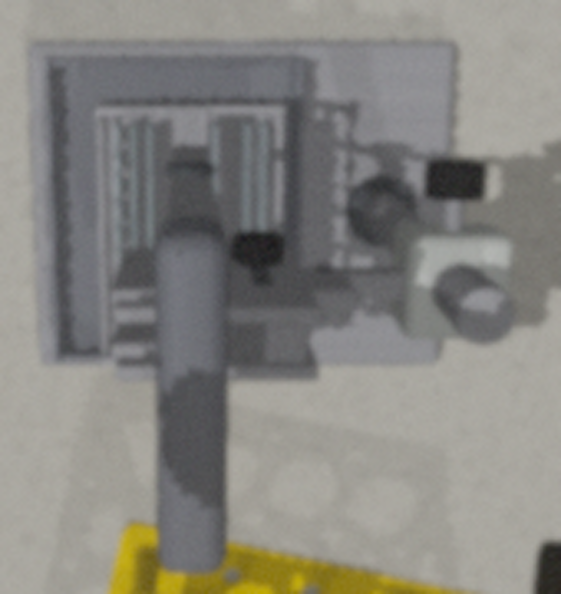

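The crop shows the grip with edges at columns 302.3 and 323.3 and ends at rows 201.5 and 302; it is square to the tool.

```bash
python3 -c "
from h import *
im=optics.get_image('wrist')
a=onz(im,(312.3,202),258);b=onz(im,(313.2,302.3),258);print(a,b,(a+b)/2,np.linalg.norm(a-b),'rack x head',np.degrees(np.arctan2((a-b)[1],(a-b)[0]))-90)
e,f=onz(im,(302.3,265),258),onz(im,(323.3,265),258);print(np.linalg.norm(e-f))
for p in [(313.3,268.5)]: print(onz(im,p,258))
m=(a+b)/2
need((m[0],m[1],270),12.2)
s=status.get_state();print(s['tool_pos'])
"
```

```text
[ 564.85814828 -265.46191563  258.        ] [ 579.61177759 -330.41207254  258.        ] [ 572.23496293 -297.93699409  258.        ] 66.60474802914828 rack x head 12.797748257619475
13.337721826419417
[ 574.60621687 -307.21894016  258.        ]
t 2.35 pos [ 570.9 -295.3  340.3] head 12.28 tilt [ 1.e-04  1.e-04 -1.e+00] F [-0.02  0.15  1.26] M [-0.    0.02 -0.03] w 85.7 ff 0.0
need mm [-2.8  0.8 70.3] twist 0.08
[ 570.88295456 -295.33996194  340.25325931]
```

Call:
apply_moves(
  deltas=[
    [[-0.003,0.001,0.03],0,1],
    [[-0.003,0.001,0.06],0,0.2],
    [[-0.003,0.001,0.08],0,-0.2],
    [[-0.003,0.001,0.09],0,-0.4],
    [[-0.003,0.001,0.096],0,-0.5],
    [[-0.003,0.001,0.099],0,-0.5],
    [[-0.003,0.001,0.099],0,-0.5],
    [[-0.003,0.001,0.099],0,-0.5],
  ],
  squeeze=50,
)

```text
clock: 3.02
tool_pos: [573.4, -299.7, 242.2]
eef_rot: [0.001, 0.628, 0.778, 0.0]
ft_force: [0.2, -0.2, 0.7]
grip_width: 21.4
finger_force: 0.0
```

```bash
python3 -c "
from h import *
need((572.2,-298,241),12.5)
im=grab('wrist','w2.png')
"
```

```text
t 3.02 pos [ 573.4 -299.7  242.2] head 12.21 tilt [ 0.0019 -0.0013 -1.    ] F [ 0.21 -0.16  0.73] M [-0.02  0.02  0.03] w 21.4 ff 0.0
need mm [ 1.9 -0.8  1.2] twist -0.29
```

View pics/w2.png

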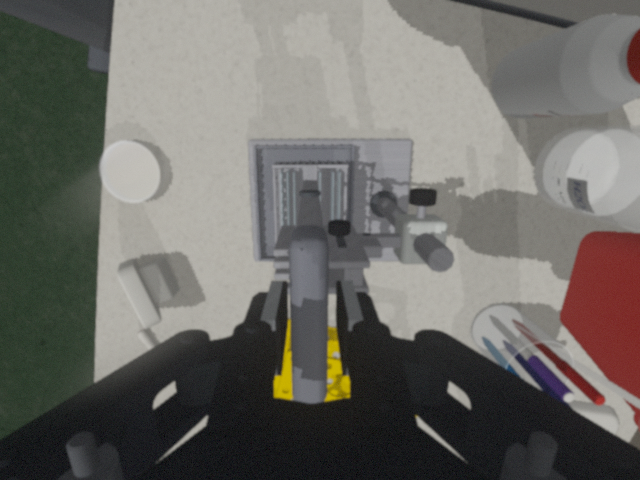

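The fingers straddle the grip: inner faces near columns 281 and 339, grip from 291 to 328, so it is centred. Closing.

Call:
apply_moves(
  deltas=[
    [[0,0,0],0,-1],
    [[0,0,0],0,-1],
    [[0,0,0],0,-1],
    [[0,0,0],0,-1],
    [[0,0,0],0,-1],
    [[0,0,0],0,-1],
  ],
  squeeze=50,
)

```text
clock: 3.57
tool_pos: [572.9, -300.1, 242.3]
eef_rot: [0.001, 0.628, 0.778, -0.0]
ft_force: [-1.1, 0.3, 5.4]
grip_width: 13.2
finger_force: 49.6
```

```bash
python3 -c "
from h import *
need((572.2,-298,241),12.5)"
```

```text
t 3.57 pos [ 572.9 -300.1  242.3] head 12.18 tilt [ 0.0012 -0.0017 -1.    ] F [-1.1   0.27  5.43] M [-0.    0.58 -0.01] w 13.2 ff 49.6
need mm [ 2.2 -0.2  1.3] twist -0.32
```

Call:
apply_moves(
  deltas=[
    [[0,0,-0.002],0,-1],
    [[0,0,-0.005],0,-1],
    [[0,0,-0.008],0,-1],
    [[0,0,-0.012],0,-1],
    [[0,0,-0.015],0,-1],
    [[0,0,-0.017],0,-1],
    [[0,0,-0.017],0,-1],
    [[0,0,-0.017],0,-1],
  ],
)

```text
clock: 4.23
tool_pos: [572.8, -299.5, 257.9]
eef_rot: [0.0, 0.628, 0.778, 0.0]
ft_force: [-0.1, -0.4, -3.8]
grip_width: 13.2
finger_force: 48.7
```

```bash
python3 -c "
from h import *
need((572.9,-300.1,242.3),12.18)
im=grab('scene');a=im['pixels'][225:325,365:445,::-1]
w=grab('wrist')['pixels'][170:290,250:470,::-1]
A=cv2.resize(a,None,fx=6,fy=6,interpolation=2)
cv2.imwrite('pics/s2.png',A)
"
```

```text
t 4.23 pos [ 572.8 -299.5  257.9] head 12.2 tilt [ 2.e-04 -1.e-04 -1.e+00] F [-0.08 -0.4  -3.83] M [-0.01 -0.04  0.05] w 13.2 ff 48.7
need mm [-0.6 -0.  15.6] twist 0.02
```

View pics/s2.png

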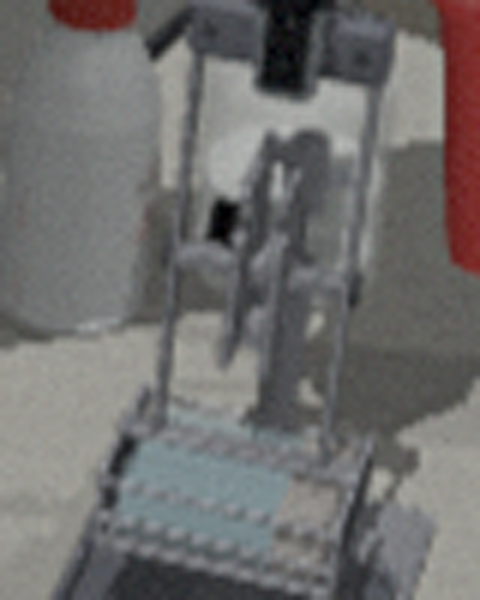

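Lifted freely, with a weight of about 3.8 N. The bar shows at row ~265 in the crop, and the hook's guard plates reach from about (228,360) up to (300,135). I'll project candidate tongue heights into this view to narrow the range.

```bash
python3 -c "
from h import *
im=optics.get_image('scene'); h=np.radians(12.4);ux=np.array([np.cos(h),np.sin(h)]);uy=np.array([-ux[1],ux[0]])
seat=np.array([572.6,-298.8])
def p(x,y,z): q=seat+x*ux+y*uy; return ((proj(im,(q[0],q[1],152+z))-[365,225])*6).round(0)
print('bar ends',p(0,29,16),p(0,-29,16))
print('seat bottom front',p(-20,9,-4),p(-20,-9,-4))
for T in (14,20,27,34,40): print(T,'front top',p(-20,9,T),p(-20,-9,T),'back top',p(-6,9,T),p(-6,-9,T),'keeper under',p(-20,9,T+11),p(-20,-9,T+11))
w=grab('wrist');cv2.imwrite('pics/w3.png',cv2.resize(w['pixels'][150:310,240:460,::-1],None,fx=3.6,fy=3.6,interpolation=2))
def pw(x,y,z): q=seat+x*ux+y*uy; return ((proj(w,(q[0],q[1],152+z))-[240,150])*3.6).round(0)
for T in (14,27,40): print(T,'wrist front top',pw(-20,9,T),pw(-20,-9,T))
"
```

```text
bar ends [183. 249.] [343. 283.]
seat bottom front [220. 336.] [270. 347.]
14 front top [225. 293.] [275. 304.] back top [234. 274.] [283. 284.] keeper under [228. 267.] [278. 277.]
20 front top [226. 279.] [277. 289.] back top [235. 259.] [285. 270.] keeper under [229. 252.] [280. 263.]
27 front top [228. 262.] [279. 272.] back top [237. 243.] [287. 253.] keeper under [231. 235.] [282. 246.]
34 front top [230. 245.] [281. 255.] back top [239. 226.] [290. 236.] keeper under [233. 218.] [284. 228.]
40 front top [232. 230.] [283. 241.] back top [241. 211.] [291. 221.] keeper under [235. 203.] [286. 214.]
14 wrist front top [146. 293.] [149. 388.]
27 wrist front top [139. 313.] [143. 413.]
40 wrist front top [132. 336.] [136. 441.]
```

View pics/w3.png

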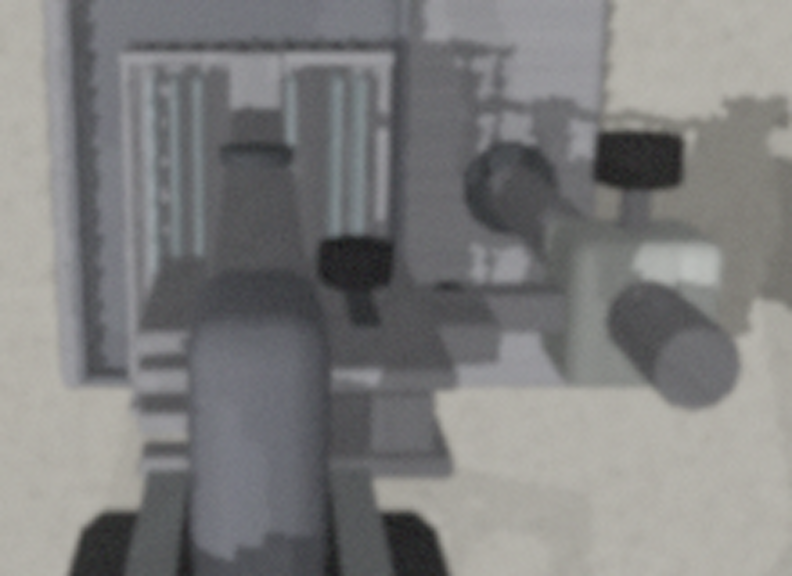

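The wrist view mostly shows the tray and grip; the tongue is hidden, and the scene resolution is too coarse to settle its height. I'll feel for the keeper in 1 mm steps.

Call:
apply_moves(
  deltas=[
    [[0,0,-0.002],0,-1],
    [[0,0,-0.004],0,-1],
    [[0,0,-0.004],0,-1],
    [[0,0,-0.004],0,-1],
  ],
)

```text
clock: 4.77
tool_pos: [572.9, -299.6, 262.1]
eef_rot: [0.0, 0.628, 0.778, 0.0]
ft_force: [-0.8, 0.1, -4.4]
grip_width: 13.3
finger_force: 48.7
```

Call:
apply_moves(
  deltas=[
    [[0,0,-0.001],0,-1],
    [[0,0,-0.001],0,-1],
  ],
)

```text
clock: 4.93
tool_pos: [572.8, -299.5, 262.9]
eef_rot: [0.0, 0.628, 0.778, 0.0]
ft_force: [-0.5, -0.8, -4.2]
grip_width: 12.9
finger_force: 48.7
```

Call:
apply_moves(
  deltas=[
    [[0,0,-0.001],0,-1],
    [[0,0,-0.001],0,-1],
  ],
)

```text
clock: 5.1
tool_pos: [572.8, -299.5, 263.9]
eef_rot: [0.0, 0.628, 0.778, 0.0]
ft_force: [0.2, 0.7, -5.1]
grip_width: 13.1
finger_force: 48.7
```

Call:
apply_moves(
  deltas=[
    [[0,0,-0.001],0,-1],
    [[0,0,-0.001],0,-1],
    [[0,0,-0.001],0,-1],
  ],
)

```text
clock: 5.35
tool_pos: [572.8, -299.5, 264.8]
eef_rot: [0.0, 0.628, 0.778, 0.0]
ft_force: [-0.4, 0.3, -4.9]
grip_width: 13.3
finger_force: 48.7
```

Call:
apply_moves(
  deltas=[
    [[0,0,-0.001],0,-1],
    [[0,0,-0.001],0,-1],
    [[0,0,-0.001],0,-1],
  ],
)

```text
clock: 5.6
tool_pos: [572.8, -299.5, 265.8]
eef_rot: [0.0, 0.628, 0.778, 0.0]
ft_force: [-0.3, -0.4, -4.2]
grip_width: 12.9
finger_force: 48.7
```

Call:
apply_moves(
  deltas=[
    [[0,0,-0.001],0,-1],
    [[0,0,-0.001],0,-1],
    [[0,0,-0.001],0,-1],
  ],
)

```text
clock: 5.85
tool_pos: [572.8, -299.5, 266.9]
eef_rot: [0.0, 0.628, 0.778, 0.0]
ft_force: [0.5, 0.2, -4.4]
grip_width: 13.4
finger_force: 48.7
```

Call:
apply_moves(
  deltas=[
    [[0,0,-0.001],0,-1],
    [[0,0,-0.001],0,-1],
    [[0,0,-0.001],0,-1],
  ],
)

```text
clock: 6.1
tool_pos: [572.8, -299.5, 267.8]
eef_rot: [0.0, 0.628, 0.778, 0.0]
ft_force: [1.1, 0.2, -5.1]
grip_width: 13.2
finger_force: 48.7
```

Call:
apply_moves(
  deltas=[
    [[0,0,-0.001],0,-1],
    [[0,0,-0.001],0,-1],
    [[0,0,-0.001],0,-1],
  ],
)

```text
clock: 6.35
tool_pos: [572.8, -299.5, 268.9]
eef_rot: [0.0, 0.628, 0.778, 0.0]
ft_force: [0.0, 0.0, -3.5]
grip_width: 13.3
finger_force: 48.7
```

Call:
apply_moves(
  deltas=[
    [[0,0,-0.001],0,-1],
    [[0,0,-0.001],0,-1],
    [[0,0,-0.001],0,-1],
  ],
)

```text
clock: 6.6
tool_pos: [572.8, -299.5, 269.8]
eef_rot: [0.0, 0.628, 0.778, 0.0]
ft_force: [-0.2, -0.4, -4.1]
grip_width: 13.2
finger_force: 48.7
```

Call:
apply_moves(
  deltas=[
    [[0,0,-0.001],0,-1],
    [[0,0,-0.001],0,-1],
    [[0,0,-0.001],0,-1],
  ],
)

```text
clock: 6.85
tool_pos: [572.8, -299.5, 270.8]
eef_rot: [0.0, 0.628, 0.778, 0.0]
ft_force: [-0.3, 0.1, -3.5]
grip_width: 13.2
finger_force: 48.7
```

Call:
apply_moves(
  deltas=[
    [[0,0,-0.001],0,-1],
    [[0,0,-0.001],0,-1],
    [[0,0,-0.001],0,-1],
  ],
)

```text
clock: 7.1
tool_pos: [572.8, -299.6, 271.9]
eef_rot: [0.0, 0.628, 0.778, 0.0]
ft_force: [0.9, 0.4, -3.7]
grip_width: 13.4
finger_force: 48.7
```

Call:
apply_moves(
  deltas=[
    [[0,0,-0.001],0,-1],
    [[0,0,-0.001],0,-1],
    [[0,0,-0.001],0,-1],
  ],
)

```text
clock: 7.35
tool_pos: [572.8, -299.5, 272.9]
eef_rot: [0.0, 0.628, 0.778, -0.0]
ft_force: [0.0, -0.8, -4.5]
grip_width: 13.4
finger_force: 48.7
```

Call:
apply_moves(
  deltas=[
    [[0,0,-0.001],0,-1],
    [[0,0,-0.001],0,-1],
    [[0,0,-0.001],0,-1],
  ],
)

```text
clock: 7.6
tool_pos: [572.8, -299.6, 273.8]
eef_rot: [0.0, 0.628, 0.778, 0.0]
ft_force: [0.4, -0.2, -4.5]
grip_width: 13.1
finger_force: 48.7
```

Call:
apply_moves(
  deltas=[
    [[0,0,-0.001],0,-1],
    [[0,0,-0.001],0,-1],
    [[0,0,-0.001],0,-1],
  ],
)

```text
clock: 7.85
tool_pos: [572.8, -299.5, 274.8]
eef_rot: [0.0, 0.628, 0.778, 0.0]
ft_force: [-0.7, -0.2, -4.6]
grip_width: 13.5
finger_force: 48.7
```

Call:
apply_moves(
  deltas=[
    [[0,0,-0.001],0,-1],
    [[0,0,-0.001],0,-1],
    [[0,0,-0.001],0,-1],
  ],
)

```text
clock: 8.1
tool_pos: [572.8, -299.5, 275.8]
eef_rot: [0.0, 0.628, 0.778, -0.0]
ft_force: [-0.9, -0.0, -4.6]
grip_width: 13.5
finger_force: 48.7
```

Call:
apply_moves(
  deltas=[
    [[0,0,-0.001],0,-1],
    [[0,0,-0.001],0,-1],
    [[0,0,-0.001],0,-1],
  ],
)

```text
clock: 8.35
tool_pos: [572.8, -299.5, 276.8]
eef_rot: [0.0, 0.628, 0.778, 0.0]
ft_force: [-0.1, 0.5, -5.2]
grip_width: 13.1
finger_force: 48.7
```

Call:
apply_moves(
  deltas=[
    [[0,0,-0.001],0,-1],
    [[0,0,-0.001],0,-1],
    [[0,0,-0.001],0,-1],
  ],
)

```text
clock: 8.6
tool_pos: [572.8, -299.5, 277.8]
eef_rot: [0.0, 0.628, 0.778, 0.0]
ft_force: [0.2, -0.3, -4.5]
grip_width: 13.3
finger_force: 48.7
```

Call:
apply_moves(
  deltas=[
    [[0,0,-0.001],0,-1],
    [[0,0,-0.001],0,-1],
    [[0,0,-0.001],0,-1],
  ],
)

```text
clock: 8.85
tool_pos: [572.8, -299.5, 278.8]
eef_rot: [0.0, 0.628, 0.778, 0.0]
ft_force: [-0.5, -0.0, -3.7]
grip_width: 13.3
finger_force: 48.7
```

Call:
apply_moves(
  deltas=[
    [[0,0,-0.001],0,-1],
    [[0,0,-0.001],0,-1],
    [[0,0,-0.001],0,-1],
  ],
)

```text
clock: 9.1
tool_pos: [572.8, -299.5, 279.8]
eef_rot: [0.0, 0.628, 0.778, -0.0]
ft_force: [0.0, -0.4, -4.7]
grip_width: 12.9
finger_force: 48.7
```

Call:
apply_moves(
  deltas=[
    [[0,0,-0.001],0,-1],
    [[0,0,-0.001],0,-1],
    [[0,0,-0.001],0,-1],
  ],
)

```text
clock: 9.35
tool_pos: [572.8, -299.6, 280.9]
eef_rot: [0.0, 0.628, 0.778, -0.0]
ft_force: [-0.0, -0.5, -4.1]
grip_width: 12.9
finger_force: 48.7
```

Call:
apply_moves(
  deltas=[
    [[0,0,-0.001],0,-1],
    [[0,0,-0.001],0,-1],
    [[0,0,-0.001],0,-1],
  ],
)

```text
clock: 9.6
tool_pos: [572.8, -299.5, 281.8]
eef_rot: [0.0, 0.628, 0.778, 0.0]
ft_force: [0.2, 0.2, -4.6]
grip_width: 13.2
finger_force: 48.7
```

Call:
apply_moves(
  deltas=[
    [[0,0,-0.001],0,-1],
    [[0,0,-0.001],0,-1],
    [[0,0,-0.001],0,-1],
  ],
)

```text
clock: 9.85
tool_pos: [572.8, -299.5, 282.8]
eef_rot: [0.0, 0.628, 0.778, 0.0]
ft_force: [-0.2, -0.3, -3.6]
grip_width: 13.0
finger_force: 48.7
```

Call:
apply_moves(
  deltas=[
    [[0,0,-0.001],0,-1],
    [[0,0,-0.001],0,-1],
    [[0,0,-0.001],0,-1],
  ],
)

```text
clock: 10.1
tool_pos: [572.8, -299.5, 283.8]
eef_rot: [0.0, 0.628, 0.778, 0.0]
ft_force: [0.7, -0.4, -4.6]
grip_width: 13.4
finger_force: 48.7
```

Call:
apply_moves(
  deltas=[
    [[0,0,-0.001],0,-1],
    [[0,0,-0.001],0,-1],
    [[0,0,-0.001],0,-1],
  ],
)

```text
clock: 10.35
tool_pos: [572.8, -299.5, 284.8]
eef_rot: [0.0, 0.628, 0.778, 0.0]
ft_force: [-0.2, -0.1, -4.1]
grip_width: 13.3
finger_force: 48.7
```

Call:
apply_moves(
  deltas=[
    [[0,0,-0.001],0,-1],
    [[0,0,-0.001],0,-1],
    [[0,0,-0.001],0,-1],
  ],
)

```text
clock: 10.6
tool_pos: [572.8, -299.5, 285.8]
eef_rot: [0.0, 0.628, 0.778, 0.0]
ft_force: [0.9, -0.9, -3.7]
grip_width: 13.2
finger_force: 48.7
```

Call:
apply_moves(
  deltas=[
    [[0,0,-0.001],0,-1],
    [[0,0,-0.001],0,-1],
    [[0,0,-0.001],0,-1],
  ],
)

```text
clock: 10.85
tool_pos: [572.6, -299.4, 286.5]
eef_rot: [-0.0, 0.628, 0.778, -0.0]
ft_force: [-0.4, -0.4, -5.4]
grip_width: 13.3
finger_force: 50.0
```

Call:
apply_moves(
  deltas=[
    [[0,0,-0.0005],0,-1],
    [[0,0,-0.0005],0,-1],
    [[0,0,-0.0005],0,-1],
  ],
)

```text
clock: 11.1
tool_pos: [572.6, -299.4, 286.5]
eef_rot: [-0.001, 0.628, 0.778, -0.0]
ft_force: [1.1, -0.4, -10.6]
grip_width: 13.3
finger_force: 49.4
```

```bash
python3 -c "
from h import *
need((572.8,-299.5,285),12.2)"
```

```text
t 11.1 pos [ 572.6 -299.4  286.5] head 12.2 tilt [-8.e-04  7.e-04 -1.e+00] F [  1.1   -0.41 -10.64] M [-0.15 -0.29 -0.05] w 13.3 ff 49.4
need mm [-0.1  0.2  1.5] twist -0.0
```

Contact with the keeper is at TCP z 286.5, about 6 N over the weight. I'll back down to the middle of the play (285.0), then ease out 3 mm.

Call:
apply_moves(
  deltas=[
    [[0,0,0.0023],0,-1],
    [[0,0,0.0023],0,-1],
    [[0,-0.001,0.0023],0,-1],
    [[0,-0.002,0.0023],0,-1],
    [[0,-0.0027,0.0023],0,-1],
    [[0,-0.0027,0.0023],0,-1],
  ],
)

```text
clock: 11.6
tool_pos: [570.0, -300.2, 285.4]
eef_rot: [0.0, 0.628, 0.778, -0.0]
ft_force: [-0.4, -0.6, -4.1]
grip_width: 13.3
finger_force: 50.3
```

Call:
apply_moves(
  deltas=[
    [[0,-0.001,0.0003],0,-1],
    [[0,-0.002,0.0003],0,-1],
    [[0,-0.003,0.0003],0,-1],
    [[0,-0.003,0.0003],0,-1],
  ],
)

```text
clock: 11.93
tool_pos: [566.9, -300.8, 284.7]
eef_rot: [-0.0, 0.628, 0.778, -0.0]
ft_force: [-0.5, 0.1, -3.5]
grip_width: 13.1
finger_force: 50.3
```

Call:
apply_moves(
  deltas=[
    [[0,-0.002,0],0,-1],
    [[0,-0.004,0],0,-1],
    [[0,-0.006,0],0,-1],
    [[0,-0.008,0],0,-1],
    [[0,-0.008,0],0,-1],
  ],
)

```text
clock: 12.35
tool_pos: [558.9, -302.5, 284.7]
eef_rot: [-0.0, 0.628, 0.778, -0.0]
ft_force: [-0.5, -0.2, -3.4]
grip_width: 13.3
finger_force: 50.3
```

Call:
apply_moves(
  deltas=[
    [[0,-0.003,0],0,-1],
    [[0,-0.007,0],0,-1],
    [[0,-0.012,0],0,-1],
    [[0,-0.017,0],0,-1],
    [[0,-0.024,0],0,-1],
    [[0,-0.031,0],0,-1],
    [[0,-0.039,0],0,-1],
    [[0,-0.046,0],0,-1],
    [[0,-0.052,0],0,-1],
    [[0,-0.056,0],0,-1],
    [[0,-0.056,0],0,-1],
  ],
)

```text
clock: 13.27
tool_pos: [503.7, -314.5, 284.8]
eef_rot: [-0.0, 0.628, 0.778, -0.0]
ft_force: [0.3, 0.1, -4.4]
grip_width: 13.1
finger_force: 50.3
```

```bash
python3 -c "
from h import *
need((466.3,210.8,320),-13)"
```

```text
t 13.27 pos [ 503.7 -314.5  284.8] head 12.14 tilt [-3.e-04 -1.e-04 -1.e+00] F [ 0.31  0.07 -4.44] M [ 0.03  0.   -0.03] w 13.1 ff 50.3
need mm [521.4  74.  -35.2] twist 25.14
```

Call:
apply_moves(
  deltas=[
    [[0,-0.005,-0.005],0,-1],
    [[0.01,-0.015,-0.015],0,-1],
    [[0.025,-0.025,-0.03],2,-1],
    [[0.045,-0.03,-0.05],5,-1],
    [[0.07,-0.032,-0.07],8,-1],
    [[0.1,-0.032,-0.085],11,-1],
    [[0.13,-0.03,-0.1],14,-1],
    [[0.165,-0.028,-0.11],17,-1],
    [[0.2,-0.025,-0.115],20,-1],
    [[0.235,-0.02,-0.115],23,-1],
    [[0.27,-0.01,-0.115],25.1,-1],
    [[0.305,0.005,-0.115],25.1,-1],
  ],
)

```text
clock: 14.27
tool_pos: [444.1, -13.6, 400.8]
eef_rot: [0.001, 0.783, 0.622, 0.0]
ft_force: [2.1, -0.0, -4.9]
grip_width: 13.1
finger_force: 50.3
```

```bash
python3 -c "
from h import *
need((466.3,210.8,395),-13)"
```

```text
t 14.27 pos [444.1 -13.6 400.8] head -13.02 tilt [ 1.6e-03 -6.0e-04 -1.0e+00] F [ 2.07 -0.01 -4.86] M [ 0.14 -0.18 -0.03] w 13.1 ff 50.3
need mm [223.6 -28.9   5.7] twist -0.02
```

Call:
apply_moves(
  deltas=[
    [[0.03,-0.003,0.001],0,-1],
    [[0.06,-0.007,0.003],0,-1],
    [[0.085,-0.012,0.005],0,-1],
    [[0.105,-0.015,0.006],0,-1],
    [[0.115,-0.018,0.006],0,-1],
    [[0.12,-0.02,0.006],0,-1],
    [[0.12,-0.02,0.006],0,-1],
    [[0.12,-0.02,0.006],0,-1],
  ],
)

```text
clock: 14.93
tool_pos: [452.4, 105.7, 393.9]
eef_rot: [0.0, 0.782, 0.623, -0.0]
ft_force: [0.1, 0.7, -4.7]
grip_width: 13.5
finger_force: 50.3
```

```bash
python3 -c "
from h import *
im=grab('wrist','w4.png')
need((466.3,210.8,395),-13)
print(proj(im,(466.3,210.8,58)))"
```

```text
t 14.98 pos [452.5 105.4 393.9] head -12.97 tilt [ 4.e-04 -7.e-04 -1.e+00] F [-0.51  0.21 -2.77] M [ 0.01  0.03 -0.03] w 13.3 ff 50.3
need mm [105.8 -10.2  -1.2] twist 0.03
[303.16290814 104.99359322]
```

View pics/w4.png

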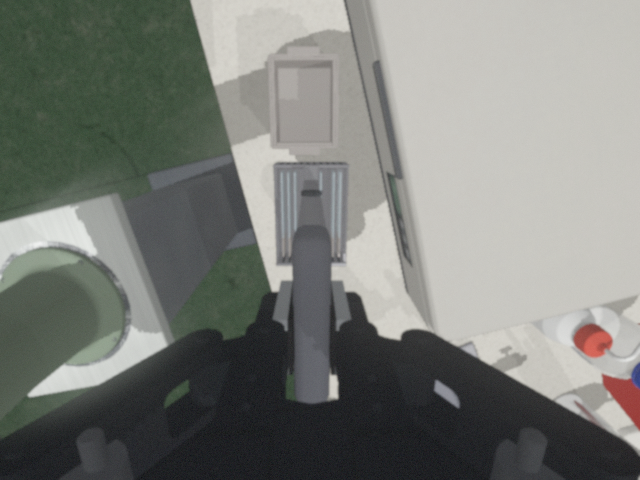

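The wrist view (my last permitted picture) shows the dish rim at about (268..340, 55..148), and the hanging tray at (275..348, 163..265), both upright in the picture. From here I'll work from numeric profiles only.

```bash
python3 -c "
from h import *
im=optics.get_image('wrist')
g=cv2.cvtColor(im['pixels'],cv2.COLOR_RGB2GRAY).astype(int)
print('dish cols 255..350')
for r in (70,90,110,130): print(r,g[r-1:r+2].mean(0)[255:352].astype(int).tolist())
print('dish rows 40..160')
for c in (280,295,322): print(c,g[:,c-1:c+2].mean(1)[40:160].astype(int).tolist())
print('tray cols 268..355')
for r in (180,210): print(r,g[r-1:r+2].mean(0)[268:356].astype(int).tolist())
print('tray rows 155..175/255..275')
for c in (285,340): print(c,g[:,c-1:c+2].mean(1)[155:175].astype(int).tolist(),g[:,c-1:c+2].mean(1)[255:275].astype(int).tolist())
"
```

```text
dish cols 255..350
70 [165, 162, 160, 157, 153, 150, 150, 149, 146, 144, 145, 145, 148, 158, 163, 164, 165, 166, 162, 149, 140, 138, 147, 160, 166, 168, 167, 169, 168, 168, 168, 169, 168, 168, 169, 169, 169, 169, 169, 169, 168, 166, 162, 157, 155, 155, 156, 155, 155, 155, 154, 155, 155, 157, 155, 155, 156, 155, 155, 155, 156, 156, 154, 155, 155, 155, 155, 156, 156, 157, 156, 156, 154, 153, 148, 137, 132, 144, 159, 169, 169, 166, 165, 160, 157, 157, 158, 158, 156, 157, 157, 156, 156, 156, 157, 156, 156]
90 [143, 144, 145, 146, 147, 145, 145, 144, 144, 146, 145, 146, 147, 151, 161, 164, 162, 164, 163, 154, 142, 138, 142, 155, 165, 169, 169, 169, 169, 170, 169, 170, 170, 169, 168, 168, 170, 169, 171, 169, 169, 167, 165, 159, 157, 155, 157, 156, 156, 156, 157, 156, 156, 156, 156, 155, 158, 156, 155, 156, 155, 157, 155, 157, 156, 155, 155, 156, 156, 156, 154, 155, 155, 153, 149, 139, 134, 145, 160, 164, 165, 165, 166, 164, 159, 156, 156, 156, 156, 157, 157, 156, 154, 153, 151, 152, 153]
110 [145, 145, 144, 146, 146, 146, 145, 146, 147, 146, 145, 146, 147, 148, 156, 162, 164, 164, 164, 160
[... 3349 characters left out ...]
105, 105, 102, 105, 105, 107, 105, 105, 106, 107, 106, 104, 104, 105, 104, 103, 102, 103, 104, 104, 107, 115, 121, 121, 120, 120, 120, 121, 126, 138, 154, 162, 149, 135, 136, 145, 156, 165, 162, 144, 127, 120, 122, 128, 133, 141, 151, 155, 154, 155, 155, 158, 157, 157]
tray rows 155..175/255..275
285 [208, 208, 208, 208, 208, 198, 170, 132, 109, 119, 135, 139, 135, 128, 127, 126, 128, 129, 131, 131] [106, 99, 94, 92, 94, 96, 99, 109, 125, 142, 166, 192, 203, 205, 205, 207, 207, 207, 207, 206]
340 [154, 155, 156, 155, 155, 149, 130, 103, 94, 114, 132, 138, 136, 131, 132, 136, 141, 152, 158, 160] [139, 130, 112, 101, 98, 96, 100, 128, 160, 181, 189, 195, 197, 197, 198, 199, 199, 198, 198, 197]
```

```bash
python3 -c "
from h import *
im=optics.get_image('wrist');s=status.get_state()
def line(pts,z):
    P=np.array([onz(im,p,z)[:2] for p in pts]); vx,vy,x0,y0=cv2.fitLine(P.astype(np.float32),2,0,.01,.01).ravel(); return P.mean(0),np.degrees(np.arctan2(vy,vx)),P
L=line([(274,70),(274.5,90),(275,110),(275.9,130)],58);Rr=line([(332.2,70),(332.1,90),(332.1,110),(331.9,130)],58)
U=line([(280,60),(295,59.8),(322,59.6)],58);D=line([(280,142.4),(295,142.2),(322,141.7)],58)
print('angles',L[1],Rr[1],U[1],D[1],'(L,R are dish y: x head = that+-90)')
h=np.radians(-12.5)
def ctr(L,Rr,U,D,h):
    ux=np.array([np.cos(h),np.sin(h)]);uy=np.array([-ux[1],ux[0]])
    a,b=L[0]@ux,Rr[0]@ux;c,d=U[0]@uy,D[0]@uy
    print('size',b-a,c-d); return ux*(a+b)/2+uy*(c+d)/2
print('dish',ctr(L,Rr,U,D,h))
z=s['tool_pos'][2]-202.3+36
l=line([(274,180),(274.6,210)],z);r=line([(348.2,180),(347.3,210)],z);u=line([(285,161.3),(340,161.2)],z);d=line([(285,264),(340,262.7)],z)
print('tray ang',l[1],r[1],u[1],d[1],'ctr',ctr(l,r,u,d,np.radians(-13)),'tcp',s['tool_pos'])
"
```

```text
angles 77.43056 77.53654 -12.582622 -12.099785 (L,R are dish y: x head = that+-90)
size 70.93180632562292 96.90848988846193
dish [467.73518988 213.97204333]
size 61.812076797280326 89.11912107402722
tray ang 76.51848 76.86671 -12.89747 -11.5526705 ctr [453.4550122  109.42088264] tcp [452.49577247 105.31898429 393.79368538]
```

```bash
python3 -c "
from h import *
need((467.1,210.7,280),-12.5)"
```

```text
t 15.08 pos [452.5 105.3 393.8] head -13.0 tilt [ 3.e-04 -4.e-04 -1.e+00] F [ 0.07 -0.35 -5.37] M [0.   0.04 0.01] w 13.2 ff 50.3
need mm [106.   -9.5 113.8] twist -0.5
```

Call:
apply_moves(
  deltas=[
    [[0.02,-0.002,0],-0.5,-1],
    [[0.05,-0.005,0.002],-0.5,-1],
    [[0.08,-0.008,0.01],-0.5,-1],
    [[0.1,-0.009,0.03],-0.5,-1],
    [[0.106,-0.0095,0.055],-0.5,-1],
    [[0.106,-0.0095,0.08],-0.5,-1],
    [[0.106,-0.0095,0.1],-0.5,-1],
    [[0.106,-0.0095,0.11],-0.5,-1],
    [[0.106,-0.0095,0.114],-0.5,-1],
    [[0.106,-0.0095,0.114],-0.5,-1],
    [[0.106,-0.0095,0.114],-0.5,-1],
  ],
)

```text
clock: 16.0
tool_pos: [467.6, 211.6, 280.8]
eef_rot: [0.0, 0.78, 0.626, 0.001]
ft_force: [0.0, -0.2, -4.3]
grip_width: 13.3
finger_force: 50.2
```

```bash
python3 -c "
from h import *
im=optics.get_image('wrist');s=status.get_state()
need((467.1,210.7,280),-12.5)
h=np.radians(-12.5);ux=np.array([np.cos(h),np.sin(h)]);uy=np.array([-ux[1],ux[0]]);c=np.array([467.7,214.0])
for nm,X,Y,z in (('rim',35.5,48.5,58),('tray',32,45,s['tool_pos'][2]-166.3),('traybot',32,45,s['tool_pos'][2]-202.3)):
    print(nm,[proj(im,[*(c+ux*a*X+uy*b*Y),z]).round(0).tolist() for a,b in ((-1,1),(1,1),(1,-1),(-1,-1))])
g=cv2.cvtColor(im['pixels'],cv2.COLOR_RGB2GRAY).astype(int)
print('cols 255..370')
for r in (150,180,200,220): print(r,g[r-1:r+2].mean(0)[255:370].astype(int).tolist())
print('rows 90..190')
for cc in (285,295,335,340): print(cc,g[:,cc-1:cc+2].mean(1)[90:190].astype(int).tolist())
"
```

```text
t 16.05 pos [467.8 211.7 281.1] head -12.44 tilt [ 2.4e-03  7.0e-04 -1.0e+00] F [ 1.06 -0.01 -4.18] M [0.02 0.06 0.01] w 13.3 ff 50.2
need mm [-1.1 -0.4  1.1] twist 0.06
rim [[274.0, 155.0], [347.0, 155.0], [344.0, 250.0], [277.0, 250.0]]
tray [[271.0, 163.0], [349.0, 163.0], [346.0, 266.0], [274.0, 266.0]]
traybot [[276.0, 160.0], [345.0, 160.0], [343.0, 253.0], [278.0, 253.0]]
cols 255..370
150 [146, 145, 145, 145, 144, 143, 143, 142, 141, 142, 143, 147, 148, 151, 151, 151, 151, 151, 152, 150, 151, 151, 151, 151, 151, 151, 151, 151, 151, 152, 152, 150, 151, 151, 151, 152, 151, 152, 151, 151, 149, 151, 150, 150, 149, 149, 150, 149, 149, 150, 150, 151, 150, 150, 151, 151, 150, 151, 151, 151, 151, 150, 150, 152, 150, 151, 151, 152, 152, 155, 159, 162, 164, 164, 163, 162, 163, 162, 163, 161, 163, 163, 163, 163, 164, 163, 163, 163, 162, 164, 162, 162, 160, 162, 162, 162, 162, 160, 159, 155, 153, 151, 152, 152, 154, 155, 155, 156, 157, 157, 158, 157, 156, 157, 157]
180 [144, 144, 143, 143, 140, 141, 141, 141, 143, 141, 143, 143, 146, 149, 151, 151, 150, 150, 145, 135, 130, 129, 123, 116,
[... 2944 characters left out ...]
1, 160, 164, 165, 160, 152, 151, 151, 152, 151, 151, 147, 133, 107, 96, 113, 132, 137, 133, 126, 122, 126, 132, 141, 146, 149, 151, 149, 147, 146, 147, 146, 146, 146, 146, 145, 146, 147, 146, 150]
340 [158, 158, 158, 157, 157, 157, 156, 156, 156, 158, 157, 157, 158, 157, 156, 156, 156, 156, 156, 156, 156, 156, 155, 155, 155, 156, 155, 155, 156, 156, 158, 157, 158, 157, 157, 157, 157, 155, 155, 156, 156, 157, 156, 156, 157, 156, 157, 157, 155, 155, 153, 150, 148, 143, 141, 139, 142, 151, 161, 166, 163, 160, 163, 164, 160, 151, 148, 149, 149, 150, 147, 145, 130, 105, 92, 111, 130, 139, 133, 131, 133, 136, 143, 151, 157, 160, 159, 160, 159, 160, 161, 160, 160, 160, 159, 159, 160, 160, 158, 160]
```

Tray and rim agree to about 0.5 mm in both directions (tray edge at row 162.5, predicted 163; centre columns 310.7 and 310.3). Lowering slowly.

Call:
apply_moves(
  deltas=[
    [[-0.0005,-0.0003,0.005],0,-1],
    [[-0.0005,-0.0003,0.012],0,-1],
    [[-0.0005,-0.0003,0.018],0,-1],
    [[-0.0005,-0.0003,0.022],0,-1],
    [[-0.0005,-0.0003,0.025],0,-1],
    [[-0.0005,-0.0003,0.027],0,-1],
    [[-0.0005,-0.0003,0.028],0,-1],
  ],
)

```text
clock: 16.63
tool_pos: [466.2, 211.4, 251.2]
eef_rot: [-0.0, 0.779, 0.627, -0.0]
ft_force: [-0.4, -0.3, -4.4]
grip_width: 12.9
finger_force: 50.2
```

Call:
apply_moves(
  deltas=[
    [[0,0.0007,0.003],0,-1],
    [[0,0.0007,0.008],0,-1],
    [[0,0.0007,0.014],0,-1],
    [[0,0.0007,0.02],0,-1],
    [[0,0.0007,0.026],0,-1],
    [[0,0.0007,0.031],0,-1],
    [[0,0.0007,0.035],0,-1],
    [[0,0.0007,0.037],0,-1],
    [[0,0.0007,0.038],0,-1],
    [[0,0.0007,0.038],0,-1],
  ],
)

```text
clock: 17.47
tool_pos: [467.0, 211.2, 213.5]
eef_rot: [-0.0, 0.779, 0.627, -0.0]
ft_force: [0.6, -0.7, -4.6]
grip_width: 13.1
finger_force: 50.2
```

Call:
apply_moves(
  deltas=[
    [[0,0,0.001],0,-1],
    [[0,0,0.002],0,-1],
    [[0,0,0.003],0,-1],
    [[0,0,0.004],0,-1],
    [[0,0,0.005],0,-1],
    [[0,0,0.005],0,-1],
  ],
)

```text
clock: 17.97
tool_pos: [466.9, 211.2, 208.5]
eef_rot: [-0.0, 0.779, 0.627, -0.0]
ft_force: [0.0, 0.7, -3.9]
grip_width: 13.2
finger_force: 50.2
```

Call:
apply_moves(
  deltas=[
    [[0,0,0.0005],0,-1],
    [[0,0,0.001],0,-1],
    [[0,0,0.001],0,-1],
  ],
)

```text
clock: 18.22
tool_pos: [467.0, 211.2, 207.6]
eef_rot: [-0.0, 0.779, 0.627, -0.0]
ft_force: [-0.2, -0.5, -4.9]
grip_width: 13.3
finger_force: 50.2
```

Call:
apply_moves(
  deltas=[
    [[0,0,0.0005],0,-1],
    [[0,0,0.001],0,-1],
    [[0,0,0.001],0,-1],
  ],
)

```text
clock: 18.47
tool_pos: [467.0, 211.2, 206.6]
eef_rot: [0.0, 0.779, 0.627, -0.0]
ft_force: [-0.1, -0.2, -4.3]
grip_width: 13.6
finger_force: 50.3
```

Call:
apply_moves(
  deltas=[
    [[0,0,0.0005],0,-1],
    [[0,0,0.001],0,-1],
    [[0,0,0.001],0,-1],
  ],
)

```text
clock: 18.72
tool_pos: [467.3, 211.2, 206.5]
eef_rot: [0.0, 0.779, 0.627, 0.0]
ft_force: [-2.3, -1.6, 3.6]
grip_width: 13.3
finger_force: 51.5
```

Seated exactly at the predicted height (206.5). Releasing.

Call:
apply_moves(
  deltas=[
    [[0,0,-0.0007],0,-1],
    [[0,0,-0.0007],0,-0.6],
    [[0,0,-0.0007],0,-0.4],
    [[0,0,-0.0007],0,-0.2],
    [[0,0,-0.0007],0,0],
    [[0,0,-0.0007],0,0],
  ],
)

```text
clock: 19.22
tool_pos: [467.2, 211.3, 206.4]
eef_rot: [0.0, 0.779, 0.627, 0.0]
ft_force: [0.1, 0.1, 0.4]
grip_width: 42.5
finger_force: 0.0
```

```bash
python3 -c "
from h import *
need((467.3,211.2,340),-12.5)"
```

```text
t 19.22 pos [467.2 211.3 206.4] head -12.4 tilt [ 3.e-04  1.e-04 -1.e+00] F [0.1  0.06 0.41] M [ 0.02  0.03 -0.03] w 42.5 ff 0.0
need mm [-1.000e-01  2.000e-01 -1.336e+02] twist 0.1
```

Call:
apply_moves(
  deltas=[
    [[0,0,-0.008],0,0],
    [[0,0,-0.02],0,0],
    [[0,0,-0.04],0,0],
    [[0,0,-0.065],0,0],
    [[0,0,-0.09],0,0],
    [[0,0,-0.115],0,0],
    [[0,0,-0.13],0,0],
    [[0,0,-0.134],0,0],
    [[0,0,-0.134],0,0],
    [[0,0,-0.134],0,0],
  ],
)

```text
clock: 20.05
tool_pos: [466.8, 211.2, 339.8]
eef_rot: [-0.0, 0.779, 0.627, -0.0]
ft_force: [0.6, 0.1, -0.6]
grip_width: 42.9
finger_force: 0.0
```

```bash
python3 -c "
from h import *
need((467.3,211.2,340),-12.5)
im=optics.get_image('wrist')
# rack grip expected top z=4+218
h=np.radians(-12.5);c=np.array([467.3,213.5]);uy=np.array([-np.sin(h),np.cos(h)])
print([proj(im,[*(c+uy*a),222]).round(1).tolist() for a in (35,0,-35)])
g=cv2.cvtColor(im['pixels'],cv2.COLOR_RGB2GRAY).astype(int)
for r in (215,235,255): print(r,g[r-1:r+2].mean(0)[285:345].astype(int).tolist())
"
```

```text
t 20.05 pos [466.8 211.2 339.8] head -12.4 tilt [-5.e-04 -2.e-04 -1.e+00] F [ 0.6   0.09 -0.59] M [-0.01  0.01  0.04] w 42.9 ff 0.0
need mm [ 0.1  0.5 -0.2] twist 0.1
[[311.1, 182.9], [311.0, 231.4], [311.0, 276.4]]
215 [128, 132, 122, 111, 110, 118, 125, 126, 121, 118, 122, 126, 124, 117, 121, 127, 122, 117, 119, 130, 138, 145, 149, 150, 149, 147, 145, 145, 141, 140, 138, 136, 130, 123, 114, 107, 103, 109, 113, 114, 113, 121, 128, 124, 120, 121, 125, 124, 117, 110, 113, 117, 122, 121, 115, 117, 131, 147, 155, 158]
235 [195, 187, 170, 155, 151, 152, 150, 152, 152, 152, 153, 151, 152, 150, 151, 151, 146, 137, 129, 132, 137, 144, 146, 149, 149, 147, 145, 142, 141, 139, 139, 136, 129, 123, 115, 112, 124, 143, 150, 152, 151, 151, 150, 151, 150, 152, 153, 153, 150, 152, 152, 152, 151, 150, 151, 151, 150, 154, 155, 155]
255 [190, 190, 190, 190, 190, 190, 189, 189, 188, 189, 189, 190, 189, 188, 188, 188, 180, 159, 123, 99, 97, 99, 101, 105, 104, 103, 104, 105, 105, 105, 106, 105, 105, 102, 106, 125, 163, 188, 197, 199, 199, 199, 200, 200, 200, 199, 194, 181, 168, 157, 151, 149, 148, 147, 147, 146, 147, 148, 148, 148]
```

```bash
python3 -c "
from bench import ctrl
print(ctrl.job_done())"
```

```text
the job is handed in; nothing more can be done
None
```

The rack came off the hook under the keeper with one light touch of about 6 N, and it now stands upright on the floor of the staining dish; I let go, and the job is handed in.

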